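# Reset the tripped breakers

## Robot

A 6-joint arm with a two-finger parallel gripper is mounted at the origin on a cart in front of the work surface, level with it; the furniture and walls round the work are solid. World frame = base frame: x ahead of the robot, y to its left, z up, the work surface at z = 0. Lengths are in m, angles in degrees, forces in N, time in s.
With the tool pointing down it reaches from about 0.2 to 0.875 m from the base axis. Payload 3.4 kg.
Tool frame: the origin (TCP) lies midway between the tips of the shut fingers; the grasp point (between the pads) lies grasp_offset behind it (grasp_offset is the distance from the TCP to the grasp point, in m); z points along the fingers, y is the line along which they close (so a half turn about z gives the same grasp; the last joint's range is limited). The gripper opens to 94 mm and grips with 3 to 60 N. Pads are 16 mm wide; open, the fingers measure 119 mm over their backs; the gripper's body (75 mm by 177 mm) begins 78 mm behind the grasp point.
Start: joints at [-82.162, 15.808, 86.224, -0, 77.962, -6.933], TCP at [0.147, -0.556, 0.205] pointing down, gripper open.
Joint ranges: [-165.64, 165.64], [-43.16, 119.46], [12.63, 154.43], [-67.54, 247.53], [6.08, 155.33], [-154.97, 154.97]. Speed limits (degrees/s): [147.25, 147.25, 180, 180, 180, 180].

## Interface

Orientations are given as [roll, pitch, yaw] about the fixed x, y, z axes, in that order (R = Rz(yaw) Ry(pitch) Rx(roll)).
In Python, from bench import * gives the robot as it stands. Calls block until the motion is done:
- goto(position, orientation): joint-space move of the TCP to a pose.
- line_to(position, attitude=None, speed=0.15, stop_force=None): straight line of the TCP; attitude=None keeps the orientation; speed is the mean speed in m/s. With stop_force (N) it stops when the force on the tool has changed by that much, and returns True; else False.
- goto_joints(angles): joint-space move.
- set_gripper(opening): finger opening in m; the grip force is fixed at half the most; returns when the fingers have stopped.
- hold(seconds).
- inverse_kinematics(position, orientation): joint angles nearest the present ones, or None.
- snapshot(name): name is "side" or "top" or "wrist"; returns a dict with "pixels" (400x640x3 uint8, red, green, blue), "range_z" (400x640 float32, m along the optical axis (not along the pixel's ray), 0 where there is no reading), "K" (3x3 intrinsics, pixels), "world_to_cam" (4x4, takes a point from world to camera coordinates). Camera axes: x right, y down, z forward; pixel columns grow to the right and rows downward; lengths in m; the calibration is good to about 2 mm. A picture is of the moment at which its call begins.
A pose or a line that the arm cannot do raises Unreachable and nothing moves.
- job_done(): hands the job in; it is judged then, once.
Trained networks look in a picture, given as the dict that the camera call returned (one of the last four; its "shot" number tells which), for a name from the list of things; names that differ only in an ending like _2 or _b are one class to them, and where a whole thing is asked for, a point or a joint stands for the part that bears it (a point fixed in the world has none). Each returns a list of dicts, best first, with "conf" (0 to 1); they miss things now and then, are a little off and sometimes report something else, mostly with a low value. They report only what shows in the picture. A call takes as long as a camera call.
- find_in(picture, thing): "location" ([column, row] in pixels, amid what is visible of it).
Readings, each from a call of its own:
- get_time(): time.
- get_joint_positions(): joint angles.
- get_qd(): joint speeds.
- get_joint_torque(): joint torques, N m.
- get_ee_pos(): TCP position.
- get_ee_rot(): TCP orientation.
- get_ft_force(): force on the tool from outside, world axes, zero at the start.
- get_ft_torque(): the same for the moment, N m.
- get_finger_gap(): finger opening in m.
- get_grip_force(): force on a finger pad.
Only numpy, scipy, OpenCV 4.12 (cv2) and the standard library are available. Lean on these libraries where they do the work, as an engineer would, in place of code of your own. Each camera call takes 0.05 s, during which the arm holds its last target. There are 200 camera calls.

## Task

Two breakers in the row on the grey switch box have tripped: their levers stand halfway. First clear the wooden mallet out of the way by standing it upright in the middle of the larger stone slab; then press both tripped levers fully down to off, and once both are down throw both fully up to on. Leave the other five levers, the slab and the things lying around as they are.

Things in the scene. Friction and masses are not known exactly. Their poses are not given: they have to be found in the camera images.
- switch_box: Grey steel box, screwed down, 260 mm wide (y), x -46 (front) to +85 mm. Origin on the bench under the middle of the lever pivots; y along the row, z up. The front face slopes at 38 deg: straight off it is (-0.616,0,0.788), up the slope (0.788,0,0.616). Seven like breakers in a row, pitch 28 mm; their fronts lie 1 mm, the face 8 mm below the pivots. The slope ends 65 mm below them.
- hood_edge (a point): Middle of the free edge of the box's drip hood: 2.5 mm sheet over the whole 260 mm width, square to the face, 64 mm up the slope from the pivots, reaching 68 mm out from the pivot line. It overhangs the levers, so a tool coming straight down hits it. Axes as the switch box.
- pivot_a (a point): Point on the hinge axis (along the switch box's y) of lever a, in the middle of that lever's width, 92 mm above the bench; axes as the switch box. Which place in the row a breaker has differs from start to start.
- lever_a (a joint): Angle of breaker lever a (rad): 0 = fully down the slope (off), 1.2 = fully up the slope (on), both at hard stops; about 0.6, square to the face, = tripped. The lever is black, 10 mm wide, 7 mm thick, its end 30 mm from the hinge. It has no spring, stays where it is left, and takes about 0.03 N m to move (1 to 3 N).
- pivot_b (a point): Point on the hinge axis (along the switch box's y) of lever b, in the middle of that lever's width, 92 mm above the bench; axes as the switch box. Which place in the row a breaker has differs from start to start.
- lever_b (a joint): Angle of breaker lever b (rad): 0 = fully down the slope (off), 1.2 = fully up the slope (on), both at hard stops; about 0.6, square to the face, = tripped. The lever is black, 10 mm wide, 7 mm thick, its end 30 mm from the hinge. It has no spring, stays where it is left, and takes about 0.03 N m to move (1 to 3 N).
- pivot_c (a point): Point on the hinge axis (along the switch box's y) of lever c, in the middle of that lever's width, 92 mm above the bench; axes as the switch box. Which place in the row a breaker has differs from start to start.
- lever_c (a joint): Angle of breaker lever c (rad): 0 = fully down the slope (off), 1.2 = fully up the slope (on), both at hard stops; about 0.6, square to the face, = tripped. The lever is black, 10 mm wide, 7 mm thick, its end 30 mm from the hinge. It has no spring, stays where it is left, and takes about 0.03 N m to move (1 to 3 N).
- pivot_d (a point): Point on the hinge axis (along the switch box's y) of lever d, in the middle of that lever's width, 92 mm above the bench; axes as the switch box. Which place in the row a breaker has differs from start to start.
- lever_d (a joint): Angle of breaker lever d (rad): 0 = fully down the slope (off), 1.2 = fully up the slope (on), both at hard stops; about 0.6, square to the face, = tripped. The lever is black, 10 mm wide, 7 mm thick, its end 30 mm from the hinge. It has no spring, stays where it is left, and takes about 0.03 N m to move (1 to 3 N).
- pivot_e (a point): Point on the hinge axis (along the switch box's y) of lever e, in the middle of that lever's width, 92 mm above the bench; axes as the switch box. Which place in the row a breaker has differs from start to start.
- lever_e (a joint): Angle of breaker lever e (rad): 0 = fully down the slope (off), 1.2 = fully up the slope (on), both at hard stops; about 0.6, square to the face, = tripped. The lever is black, 10 mm wide, 7 mm thick, its end 30 mm from the hinge. It has no spring, stays where it is left, and takes about 0.03 N m to move (1 to 3 N).
- pivot_f (a point): Point on the hinge axis (along the switch box's y) of lever f, in the middle of that lever's width, 92 mm above the bench; axes as the switch box. Which place in the row a breaker has differs from start to start.
- lever_f (a joint): Angle of breaker lever f (rad): 0 = fully down the slope (off), 1.2 = fully up the slope (on), both at hard stops; about 0.6, square to the face, = tripped. The lever is black, 10 mm wide, 7 mm thick, its end 30 mm from the hinge. It has no spring, stays where it is left, and takes about 0.03 N m to move (1 to 3 N).
- pivot_g (a point): Point on the hinge axis (along the switch box's y) of lever g, in the middle of that lever's width, 92 mm above the bench; axes as the switch box. Which place in the row a breaker has differs from start to start.
- lever_g (a joint): Angle of breaker lever g (rad): 0 = fully down the slope (off), 1.2 = fully up the slope (on), both at hard stops; about 0.6, square to the face, = tripped. The lever is black, 10 mm wide, 7 mm thick, its end 30 mm from the hinge. It has no spring, stays where it is left, and takes about 0.03 N m to move (1 to 3 N).
- mallet: Round wooden carving mallet, upright on its head: head 69 mm across and 85 mm high, handle 27 mm across above it, 174 mm tall in all, 0.55 kg or so. Origin at the middle of its underside, z along the handle. It stands in front of the switch row.
- slab: The larger of the two loose sawn stone pieces: pale grey slab 110 x 185 x 20 mm (x, y, z), lying flat. Origin at the middle of its underside.
- tile: The smaller sawn stone: grey tile 75 x 120 x 13 mm, lying flat; bystander. Origin at the middle of its underside. Slab and tile may be either way round on the bench.
- wax_tin: Round tin 69 mm across, 38 mm high, just in front of the right end of the switch box; bystander (not the one far back on the bench). Origin under its middle.
- chip: Stone chip 22 x 33 x 16 mm, beside the switch box on the left; bystander. Origin under its middle.
- cup: Small white plastic cup 63 mm across, 44 mm high, behind the stones; bystander. Origin under its middle.

How it is judged:
By the outcome, as a careful person would: the job done as asked, in the order asked, and still so for the second after the job is handed in, with the robot touching nothing.
It also fails if it takes over 64 s, if anything falls off the work surface, if the arm or the gripper's body presses on something with over 40 N, if the wrist force passes 120 N, or if a joint passes its speed limit or range.

## Working session

There is one attempt and no reset: what is moved stays moved. The work goes in short steps, each a Python script; the robot and the scene stay as the last script left them, time stands still between calls to the robot, and variables do not carry over. Pictures are saved under pics/ and viewed, at most 10 in all, crops included, and the job is handed in when it is done.

```bash
ls; mkdir -p pics
cat > h.py <<'E'
from bench import *
import numpy as np, cv2
def save(p,n,crop=None):
    im=p["pixels"][:,:,::-1]
    if crop: 
        a,b,c,d=crop; im=cv2.resize(im[b:d,a:c],None,fx=3,fy=3,interpolation=cv2.INTER_CUBIC)
    cv2.imwrite(f"pics/{n}.png",im)
def cloud(p):
    z=p["range_z"];K=p["K"];v,u=np.mgrid[:z.shape[0],:z.shape[1]]
    c=np.stack([(u-K[0,2])/K[0,0]*z,(v-K[1,2])/K[1,1]*z,z,np.ones_like(z)],-1)
    w=c@np.linalg.inv(p["world_to_cam"]).T
    w=w[...,:3]; w[z==0]=np.nan
    return w
E
python3 - <<'E'
from h import *
for n in("top","side"):
    p=snapshot(n);save(p,n+"0");w=cloud(p)
    np.savez(f"/tmp/{n}0.npz",**{k:p[k] for k in("pixels","range_z","K","world_to_cam")})
    print(n,np.linalg.inv(p["world_to_cam"])[:3].round(3).tolist())
    for t in "switch_box mallet slab tile wax_tin chip cup lever_a".split():
        for r in find_in(p,t)[:8 if t=="lever_a" else 2]:
            c,q=map(int,np.round(r["location"])); print(t,round(r["conf"],2),c,q,w[q,c].round(3))
print(get_time())
E
```

```text
pics
top [[0.011, -0.986, 0.167, 0.302], [-1.0, -0.015, -0.022, -0.007], [0.024, -0.167, -0.986, 1.415]]
switch_box 0.85 390 186 [ 0.539 -0.211  0.184]
mallet 0.86 381 246 [ 0.397 -0.201  0.088]
mallet 0.52 406 201 [ 0.515 -0.266  0.101]
slab 0.92 268 221 [0.467 0.101 0.018]
tile 0.6 194 207 [0.504 0.308 0.011]
tile 0.22 418 199 [ 0.521 -0.298  0.104]
wax_tin 0.71 424 247 [ 0.4   -0.327  0.034]
chip 0.72 228 154 [0.659 0.221 0.002]
chip 0.66 330 208 [ 0.506 -0.07   0.015]
cup 0.57 229 155 [0.656 0.218 0.002]
cup 0.38 390 186 [ 0.539 -0.211  0.184]
lever_a 0.62 355 192 [ 0.536 -0.131  0.106]
lever_a 0.53 375 196 [ 0.528 -0.185  0.097]
side [[-0.964, -0.133, 0.231, 0.308], [-0.265, 0.411, -0.872, 0.942], [0.021, -0.902, -0.431, 0.604]]
switch_box 0.91 332 198 [ 0.561 -0.125  0.086]
switch_box 0.55 347 185 [ 0.533 -0.225  0.094]
mallet 0.7 352 183 [ 0.512 -0.205  0.112]
mallet 0.3 356 182 [ 0.511 -0.273  0.089]
slab 0.69 346 264 [0.457 0.126 0.02 ]
tile 0.57 310 313 [0.496 0.323 0.013]
wax_tin 0.29 335 192 [ 0.558 -0.152  0.096]
chip 0.38 344 232 [ 0.501 -0.052  0.01 ]
cup 0.94 268 270 [0.63  0.241 0.044]
cup 0.16 351 184 [ 0.517 -0.212  0.105]
0.9
```

Run:
```python
import cv2
a=cv2.imread("pics/top0.png")[120:300,150:470];b=cv2.imread("pics/side0.png")[130:350,200:500]
cv2.imwrite("pics/t1.png",cv2.resize(a,None,fx=2.5,fy=2.5));cv2.imwrite("pics/s1.png",cv2.resize(b,None,fx=2.6,fy=2.6))
```

```text
(no output)
```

View pics/t1.png

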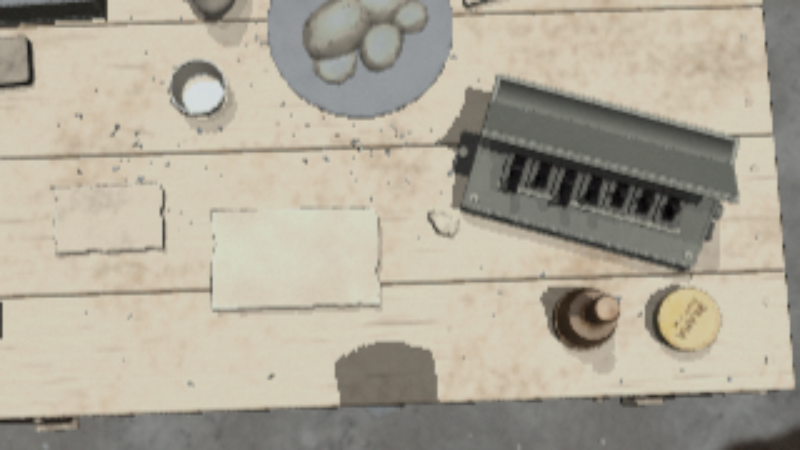

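View pics/s1.png

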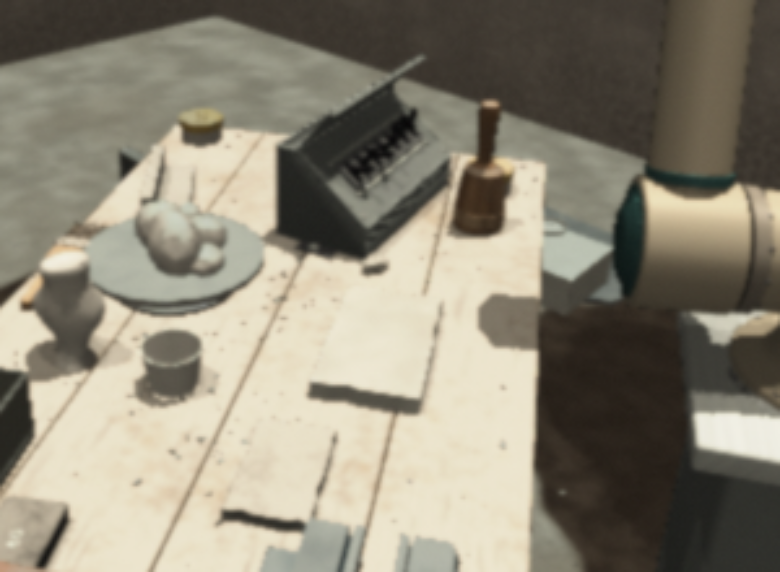

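Run:
```python
from h import *
L=lambda n:dict(np.load(f"/tmp/{n}0.npz"))
t=L("top");w=cloud(t).reshape(-1,3);ws=cloud(L("side")).reshape(-1,3)
for nm,W in(("top",w),("side",ws)):
    x,y,z=W.T
    s=W[(abs(x-.46)<.1)&(abs(y-.1)<.15)&(z>.012)&(z<.03)]
    print(nm,"slab",len(s),cv2.minAreaRect(s[:,:2].astype(np.float32)),np.median(s[:,2]))
    m=W[(abs(x-.4)<.07)&(abs(y+.21)<.08)&(z>.1)&(z<.2)]
    if len(m):print("handle",len(m),m.mean(0),m.max(0),m.min(0), m[m[:,2]>.168].mean(0) )
    m=W[(abs(x-.4)<.07)&(abs(y+.21)<.065)&(z>.02)&(z<.085)]
    print("head",len(m),m.max(0),m.min(0))
    b=W[(x>.42)&(x<.8)&(y<-.06)&(y>-.42)&(z>.178)&(z<.192)]
    print("hood",len(b),cv2.minAreaRect(b[:,:2].astype(np.float32)))
    # face fit
    b=W[(x>.42)&(x<.8)&(y<-.06)&(y>-.42)&(z>.04)&(z<.3)]
    np.save(f"/tmp/b_{nm}.npy",b); print(cv2.minAreaRect(b[:,:2].astype(np.float32)),b[:,2].max())
p=snapshot("wrist");print(np.linalg.inv(p["world_to_cam"]).round(3).tolist(),p["K"][0],get_ee_pos(),get_ee_rot())
import bench;print(bench.grasp_offset if hasattr(bench,"grasp_offset") else "?")
```

```text
top slab 2600 ((0.46108537912368774, 0.09952177107334137), (0.10976295173168182, 0.2985675632953644), 2.209179162979126) 0.0202556295400369
handle 130 [ 0.39684395 -0.21435281  0.16381181] [ 0.412039   -0.20241208  0.18163431] [ 0.38436244 -0.23042094  0.10022657] [ 0.39786619 -0.21617034  0.17265142]
head 282 [ 0.46967313 -0.18334525  0.08492855] [ 0.36388614 -0.27467702  0.0202377 ]
hood 470 ((0.5412492752075195, -0.22075548768043518), (0.26161760091781616, 0.01568732224404812), 75.62582397460938)
((0.5745136737823486, -0.1847676783800125), (0.4529731571674347, 0.22887444496154785), 52.59114074707031) 0.19190776292634526
side slab 1658 ((0.4619656801223755, 0.07299980521202087), (0.10921641439199448, 0.248297780752182), 2.2311818599700928) 0.018840875530322432
handle 169 [ 0.39670763 -0.20744116  0.14091023] [ 0.41075104 -0.19725688  0.17269958] [ 0.38391897 -0.22088114  0.10036692] [ 0.39705348 -0.21071342  0.17060896]
head 376 [ 0.46985671 -0.17922066  0.08498355] [ 0.36358201 -0.27471698  0.02011967]
hood 104 ((0.5372028350830078, -0.21539939939975739), (0.25483810901641846, 0.009267881512641907), 75.05357360839844)
((0.5856979489326477, -0.16596460342407227), (0.4159903824329376, 0.22675032913684845), 52.25261688232422) 0.18502439301588863
[[0.256, -0.927, -0.274, 0.226], [-0.967, -0.245, -0.073, -0.535], [0.0, 0.283, -0.959, 0.385], [0.0, 0.0, 0.0, 1.0]] [316.84323162   0.         316.85089744] [ 0.14659843 -0.5560283   0.20551257] [1.79993938e+02 1.88171342e-03 1.47717955e+01]
0.0188
```

Run:
```python
from h import *
for n in("top","side"):
    W=cloud(dict(np.load(f"/tmp/{n}0.npz"))).reshape(-1,3);x,y,z=W.T
    s=W[(abs(x-.46)<.08)&(y>-.015)&(y<.225)&(z>.014)&(z<.03)]
    r=cv2.minAreaRect(s[:,:2].astype(np.float32));print(n,r)
    if n=="top":c=r[0]
O=[180,0,-10]
goto([.397,-.2135,.26],O); print(get_time())
p=snapshot("wrist");W=cloud(p).reshape(-1,3);x,y,z=W.T
m=W[(abs(x-.4)<.05)&(abs(y+.21)<.05)&(z>.165)&(z<.185)];print("top of handle",len(m),m.mean(0) if len(m) else 0,m.min(0) if len(m) else 0,m.max(0) if len(m) else 0)
m=W[(abs(x-.4)<.05)&(abs(y+.21)<.05)&(z>.02)&(z<.165)];print("mallet",len(m),m.min(0),m.max(0))
print(get_ee_pos(),[inverse_kinematics([c[0],c[1],zz],O) is not None for zz in(.15,.23)])
```

```text
top ((0.461056649684906, 0.1002654954791069), (0.10976295173168182, 0.1828199028968811), 2.209179162979126)
side ((0.4606298804283142, 0.10191421210765839), (0.10937433689832687, 0.1900397688150406), 1.8889187574386597)
2.525
top of handle 679 [ 0.40121755 -0.21658359  0.1719705 ] [ 0.38715066 -0.22970418  0.16509206] [ 0.41262024 -0.20313492  0.17498031]
mallet 1992 [ 0.37928153 -0.25011686  0.02004044] [ 0.43353335 -0.18193473  0.16499599]
[ 0.39685665 -0.21427894  0.25981745] [True, True]
```

Run:
```python
from h import *
M=[.399,-.2155];S=[.461,.1005]
line_to([*M,.24]);line_to([*M,.128],speed=.1)
set_gripper(.01);print(get_finger_gap(),get_grip_force(),get_ee_pos())
print(line_to([*M,.205],speed=.12))
line_to([*S,.205],speed=.2)
line_to([*S,.158],speed=.1)
print(line_to([*S,.14],speed=.02,stop_force=4),get_ee_pos(),get_time(),get_finger_gap())
```

```text
0.02639323755688981 29.99762088060379 [ 0.39897806 -0.2157977   0.12794846]
False
True [0.46098661 0.10035466 0.14770554] 8.9167 0.026329149855282105
```

```bash
cat >> h.py <<'E'
from scipy.spatial.transform import Rotation as Ro
U=np.array([.788,0,.616]);N=np.array([-.616,0,.788])
def tcp(B,s,yv,h):  # B=(x,y,yawdeg)
    l=np.array([0,yv,.092])+s*U+h*N
    return Ro.from_euler("z",B[2],degrees=True).apply(l)+[B[0],B[1],0]
E
python3 - <<'E'
from h import *
set_gripper(.06);p0=get_ee_pos();line_to([p0[0],p0[1],.255],speed=.15)
set_gripper(0)
B=(.533,-.2186,-14.6)
goto(tcp(B,-.06,0,.11),[180,-38,B[2]])
print(get_time(),get_ee_pos(),tcp(B,-.06,0,.11),get_ee_rot())
p=snapshot("wrist");save(p,"w1",None);np.savez("/tmp/w1.npz",**{k:p[k] for k in("pixels","range_z","K","world_to_cam")})
W=cloud(p)
for r in find_in(p,"lever_a"):
    c,q=map(int,np.round(r["location"])); print(round(r["conf"],2),c,q,W[q,c].round(3))
E
```

```text
12.9083 [ 0.42229576 -0.18971813  0.1423102 ] [ 0.42167474 -0.18960194  0.14172   ] [179.99020681 -38.04761209 -14.54890707]
0.84 383 123 [ 0.513 -0.271  0.11 ]
0.81 346 124 [ 0.52 -0.24  0.11]
0.81 218 138 [ 0.539 -0.133  0.101]
0.75 282 136 [ 0.528 -0.186  0.1  ]
0.68 410 124 [ 0.507 -0.293  0.109]
0.66 316 130 [ 0.517 -0.214  0.116]
0.63 251 129 [ 0.53  -0.163  0.117]
```

View pics/w1.png

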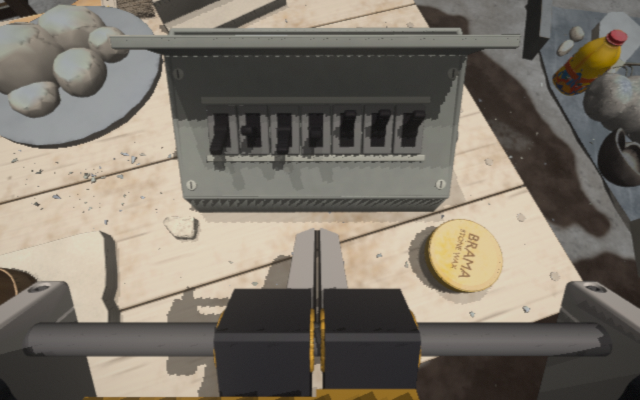

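The wrist view shows seven levers (columns about 218 to 410, row about 130). Levers 1 and 3 look down, 2 (251,129) and 4 (316,130) halfway, and 5 to 7 up. I'll check this with depth.

Run:
```python
from h import *
p=dict(np.load("/tmp/w1.npz"));W=cloud(p)
R=p["pixels"].astype(int)
# face plane fit: patch rows 165-190, cols 205-440 and rows 65-95
F=np.concatenate([W[175:192,205:430].reshape(-1,3),W[72:92,190:440].reshape(-1,3)]);F=F[~np.isnan(F).any(1)]
c=F.mean(0);n=np.linalg.svd(F-c)[2][2];n*=np.sign(n[2])
for _ in range(2):
    d=(F-c)@n;F=F[abs(d)<.004];c=F.mean(0);n=np.linalg.svd(F-c)[2][2];n*=np.sign(n[2])
yaw=np.degrees(np.arctan2(-n[1],-n[0]));print("n",n,"slope",np.degrees(np.arctan2(np.hypot(n[0],n[1]),n[2])),"yaw",yaw)
# box edges along row: left/right side of the face
B=[.533,-.2186,yaw]
iR=Ro.from_euler("z",yaw,degrees=True).inv()
l=iR.apply(W.reshape(-1,3)-[B[0],B[1],0]).reshape(W.shape)-[0,0,.092]
s,h,y=l@U,l@N,l[...,1]
fm=(abs(s)<.055)&(abs(h+.008)<.004)
print("face h median",np.median(h[fm]),"y range",np.percentile(y[fm],[.5,99.5]),"s lower end", np.percentile(s[(abs(h+.008)<.006)&(abs(y)<.1)&(s<0)],1))
hm=(h>.05)&(h<.08)&(abs(s-.064)<.03);print("hood",np.percentile(y[hm],[1,99]),np.percentile(h[hm],98),np.percentile(s[hm],[5,50,95]))
m=(h>.007)&(h<.05)&(abs(s)<.04)&(abs(y)<.12)
k,lab,st,ce=cv2.connectedComponentsWithStats(m.astype(np.uint8))
for i in range(1,k):
    q=lab==i
    if q.sum()<25: continue
    tp=q&(h>np.percentile(h[q],70))
    print(q.sum(),ce[i].round(),"y",y[q].mean().round(4),np.percentile(y[q],[5,95]).round(4),"tip s,h",s[tp].mean().round(4),h[tp].mean().round(4),"hmax",h[q].max().round(4), "ang",round(.6+np.arctan2(s[tp].mean(),h[tp].mean()),2))
```

```text
n [-0.59655744  0.15186425  0.78807137] slope 37.994358899959536 yaw -14.282292240213298
face h median -0.006360768596766087 y range [-0.12789656  0.13086516] s lower end -0.14660210506116267
hood [-0.12630806  0.129089  ] 0.07033132949559392 [0.05631668 0.05997249 0.06371264]
260 [348. 120.] y -0.026 [-0.0308 -0.0217] tip s,h 0.0133 0.0267 hmax 0.0288 ang 1.06
283 [381. 121.] y -0.0537 [-0.0586 -0.0496] tip s,h 0.0135 0.0266 hmax 0.0281 ang 1.07
303 [415. 121.] y -0.0814 [-0.0865 -0.0775] tip s,h 0.0126 0.0268 hmax 0.029 ang 1.04
159 [248. 130.] y 0.056 [0.0524 0.0612] tip s,h 0.0012 0.0311 hmax 0.0324 ang 0.64
154 [315. 133.] y 0.0014 [-0.0029  0.0056] tip s,h -0.0022 0.0312 hmax 0.0324 ang 0.53
315 [217. 142.] y 0.0844 [0.0806 0.0891] tip s,h -0.0148 0.0264 hmax 0.0286 ang 0.09
290 [282. 142.] y 0.0292 [0.0247 0.0337] tip s,h -0.0151 0.0264 hmax 0.0285 ang 0.08
```

```bash
cat >> h.py <<'E'
B=(.533,-.2186,-14.28);A=[180,-38,-14.28]
def T(s,y,h): return tcp(B,s-.001,y,h+.0016)
def sh(): 
    l=Ro.from_euler("z",B[2],degrees=True).inv().apply(np.array(get_ee_pos())-[B[0],B[1],0])-[0,0,.092]
    return (l@U+.001).round(4),l[1].round(4),(l@N-.0016).round(4)
def levers(name):
    p=snapshot("wrist");save(p,name);W=cloud(p)
    l=Ro.from_euler("z",B[2],degrees=True).inv().apply(W.reshape(-1,3)-[B[0],B[1],0]).reshape(W.shape)-[0,0,.092]
    s,h,y=l@U+.001,l@N-.0016,l[...,1]
    for i in range(3,-4,-1):
        q=(abs(y-.0014-.028*i)<.008)&(h>.007)&(h<.034)&(abs(s)<.03)
        if q.sum()<20: print(i,"?");continue
        t=q&(h>np.percentile(h[q],70));print(i,q.sum(),"ang",round(.6+np.arctan2(s[t].mean(),h[t].mean()),2))
E
python3 - <<'E'
from h import *
line_to(T(-.03,.0014,.08),A)
for y in(.0014,.0570):
    line_to(T(.024,y,.05)); line_to(T(.024,y,.016),speed=.08)
    print(line_to(T(-.008,y,.016),speed=.025,stop_force=8),sh(),get_ft_force())
    line_to(T(.020,y,.016),speed=.08); line_to(T(.024,y,.05))
line_to(T(-.04,.03,.06));line_to(T(-.06,.03,.11))
print(get_time());levers("w2");print(get_ft_force())
E
```

```text
True (np.float64(0.0017), np.float64(0.0009), np.float64(0.0162)) [2.18684851 0.15055483 1.92361678]
True (np.float64(0.0016), np.float64(0.0565), np.float64(0.0164)) [2.30938044 0.45328693 2.57202392]
20.225
3 264 ang 0.08
2 262 ang 0.06
1 262 ang 0.09
0 262 ang 0.06
-1 253 ang 1.11
-2 274 ang 1.12
-3 285 ang 1.1
[ 0.45853742 -0.4323928   1.16626698]
```

Run:
```python
from h import *
for y in(.0570,.0014):
    line_to(T(-.036,y,.05)); line_to(T(-.036,y,.016),speed=.08)
    print(line_to(T(.008,y,.016),speed=.025,stop_force=8),sh())
    line_to(T(-.02,y,.016),speed=.08); line_to(T(-.036,y,.05))
line_to(T(-.06,.03,.11))
print(get_time());levers("w3")
```

```text
True (np.float64(-0.0008), np.float64(0.0581), np.float64(0.0158))
True (np.float64(-0.0009), np.float64(0.0021), np.float64(0.0157))
27.5333
3 275 ang 0.1
2 255 ang 1.15
1 252 ang 0.09
0 252 ang 1.16
-1 261 ang 1.12
-2 269 ang 1.12
-3 289 ang 1.1
```

Levers are done. One last look at the mallet and the whole scene.

Run:
```python
from h import *
p=snapshot("top");W=cloud(p).reshape(-1,3);x,y,z=W.T
m=W[(abs(x-.46)<.06)&(abs(y-.1)<.06)&(z>.18)&(z<.21)];print("handle top",len(m),m.mean(0),m[:,2].max())
m=W[(abs(x-.46)<.06)&(abs(y-.1)<.06)&(z>.05)&(z<.18)];print("mallet",m.min(0),m.max(0))
s=W[(abs(x-.46)<.08)&(y>-.015)&(y<.225)&(z>.014)&(z<.03)];print(cv2.minAreaRect(s[:,:2].astype(np.float32)))
cv2.imwrite("pics/t2.png",cv2.resize(p["pixels"][120:300,150:470,::-1],None,fx=2.5,fy=2.5))
```

```text
handle top 108 [0.4596886  0.09803692 0.19098781] 0.19872483413545283
mallet [0.42748418 0.06563113 0.05028454] [0.49010805 0.12814983 0.17901687]
((0.4610547125339508, 0.1003764420747757), (0.10950780659914017, 0.18282271921634674), 2.037203311920166)
```

View pics/t2.png

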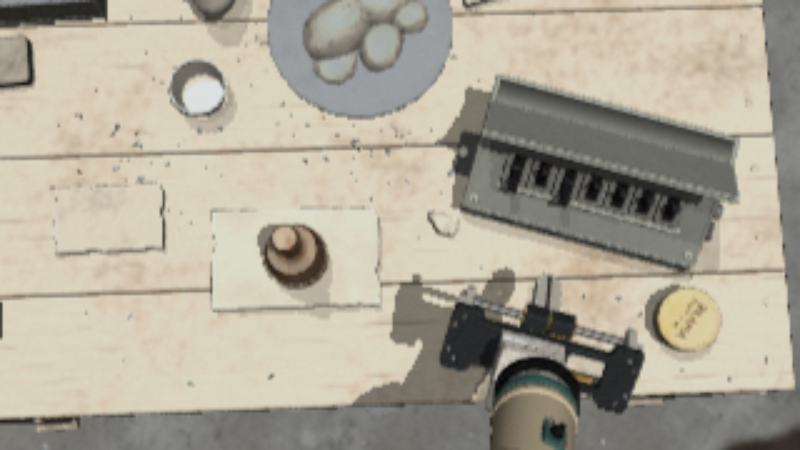

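The mallet stands upright in the middle of the slab (about 295,255), and the bystanders haven't moved.

```bash
python3 -c "
from bench import *
print(job_done())"
```

```text
the job is handed in; nothing more can be done
None
```

Job handed in at about 28 s of the 64 s allowed: the mallet stands upright mid-slab, and both tripped levers (second and fourth from the left) were pressed fully off, then thrown fully on; the final pictures show the other five levers, the slab and the bystanders as they were.

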